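# Swing the findings tray round its corner post

## Task

On the jeweller's bench, the green tray has one corner held on the steel post of the black board. Push its opposite corner round so that the tray swings a quarter turn about the post, counter-clockwise seen from above, and lies squarely inside the white outline on the board. Keep it flat on the board and on its post, and leave the red tray and the pot of files where they stand.

Things in the scene. Friction and masses are not known exactly. Their poses are not given: they have to be found in the camera images.
- board: Black board fixed to the bench, 8 mm thick, x -35 to 175, y -170 to 110 mm in its axes. Origin: on the axis of its fixed steel post (10 mm thick, top 54 mm above the bench), at bench height; z up. White outline for the tray's end place: 138 x 98 mm inside its lines, long sides along x, centre at x 52, y 32 mm.
- tray_center (a point): Green open tray, 130 (x) x 90 (y) x 35 mm high, 0.3 kg, loose on the board; point: its centre, half-way up. Walls 5, floor 4 mm. The post stands in a 13 mm hole in its corner, at x -52, y -32 mm from the point. Free corner: +x +y. Divider at x 0; +x half empty (58 x 80 mm), the other holds 3 loose brass discs. Starts with x about -90 deg from the board's x; ends parallel. Stays where left.
- red_tray: Bystander: red open-topped tray of the same size and shape, 130 (x) x 90 (y) x 35 mm, loose, standing on the bench away from the board. Origin: centre of its underside. Leave it alone.
- file_pot: Bystander: terracotta pot 84 mm across and 75 mm high with file handles rising to 130 mm, loose. Origin: centre of its underside. Leave it alone.
There are look-alikes about, which are no part of the job. Of the things like the part that bears tray_center, leave any that is blue, pink or purple; of the rest the larger one is meant.

How it is judged:
By the outcome, as a careful person would: the job done as asked, in the order asked, and still so for the second after the job is handed in, with the robot touching nothing.
It also fails if it takes over 38 s, if anything falls off the work surface, if the arm or the gripper's body presses on something with over 40 N, if the wrist force passes 120 N, or if a joint passes its speed limit or range.

## Robot

A 6-joint arm with a two-finger parallel gripper is mounted at the origin on the work surface. World frame = base frame: x ahead of the robot, y to its left, z up, the work surface at z = 0. Lengths are in m, angles in rad, forces in N, time in s.
With the tool pointing down it reaches from about 0.375 to 0.975 m from the base axis. Payload 3.8 kg.
Tool frame: the origin (TCP) lies midway between the tips of the shut fingers; the grasp point (between the pads) lies 19 mm behind it; z points along the fingers, y is the line along which they close (so a half turn about z gives the same grasp; the last joint's range is limited). The gripper opens to 88 mm and grips with 3 to 60 N. Pads are 18 mm wide; open, the fingers measure 123 mm over their backs; the gripper's body (75 mm by 187 mm) begins 45 mm behind the grasp point.
Start: joints at [1.181, 0.264, 1.604, -0, 1.274, -0.037], TCP at [0.233, 0.633, 0.216] pointing down, gripper open.
Joint ranges: [-2.63, 2.63], [-0.94, 2.18], [0.31, 2.57], [-1.31, 4.45], [0, 2.66], [-2.55, 2.55]. Speed limits (rad/s): [2.57, 2.57, 3.14, 3.14, 3.14, 3.14].

## Interface

Orientations are given as a rotation vector (axis times angle).
In Python, from cell import manip, inverse_kinematics, cams, order gives the robot as it stands. Calls block until the motion is done:
- manip.move_pose(position, orientation): joint-space move of the TCP to a pose.
- manip.move_linear(position, rate=0.15, rot=None): straight line of the TCP; rot=None keeps the orientation; rate is the mean speed in m/s.
- manip.set_joints(angles): joint-space move.
- manip.set_gripper(opening, force=None): finger opening in m; force is the grip in N (None keeps the last); returns when the fingers have stopped.
- manip.dwell(seconds).
- inverse_kinematics(position, orientation): joint angles nearest the present ones, or None.
- manip.state(): the state.
- cams.capture(name): name is "side" or "top"; returns a dict with "image" (420x560x3 uint8, blue, green, red), "z_map" (420x560 float32, m along the optical axis (not along the pixel's ray), 0 where there is no reading), "intrinsics" (3x3 intrinsics, pixels), "k1" (the pictures are not rectified: a ray, as slopes to the right and down, at radius r is drawn at 1 + k1 r^2 times it, then the intrinsics apply), "position" and "orientation" of the camera in the world. Camera axes: x right, y down, z forward; pixel columns grow to the right and rows downward; lengths in m; the calibration is good to about 2 mm. A picture is of the moment at which its call begins.
A pose or a line that the arm cannot do raises manip.IKError and nothing moves.
- order.close_job(): hands the job in; it is judged then, once.
The state is a dict: "clock": time; "joint_pos": joint angles; "joint_velocities": joint speeds; "tau": joint torques, N m; "tool_pos": TCP position; "tcp_rot": TCP orientation; "contact_force": force on the tool from outside, world axes, zero at the start; "moment": the same for the moment, N m; "gripper_width": finger opening in m; "grasp_force": force on a finger pad.
Only numpy, scipy, OpenCV 4.12 (cv2) and the standard library are available. Lean on these libraries where they do the work, as an engineer would, in place of code of your own. Each camera call takes 0.05 s, during which the arm holds its last target. There are 200 camera calls.

## Working session

There is one attempt and no reset: what is moved stays moved. The work goes in short steps, each a Python script; the robot and the scene stay as the last script left them, time stands still between calls to the robot, and variables do not carry over. Pictures are saved under pics/ and viewed, at most 10 in all, crops included, and the job is handed in when it is done.

```bash
ls; mkdir -p pics
cat > h.py <<'E'
import numpy as np, cv2
from scipy.spatial.transform import Rotation as R
from cell import manip, inverse_kinematics, cams, order
def cap(n,save=None):
    c=cams.capture(n)
    if save: cv2.imwrite('pics/'+save,c["image"])
    return c
def campose(c):
    o=np.array(c["orientation"],float)
    M=o if o.shape==(3,3) else R.from_rotvec(o).as_matrix()
    return np.array(c["position"]),M
def slopes(c,px):
    K=np.array(c["intrinsics"]);px=np.atleast_2d(np.array(px,float))
    d=np.array([c["k1"],0,0,0],float)
    return cv2.undistortPoints(px.reshape(-1,1,2),K,d).reshape(-1,2)
def onplane(c,px,z):
    p,M=campose(c);s=slopes(c,px)
    r=np.c_[s,np.ones(len(s))]@M.T
    return p+r*((z-p[2])/r[:,2])[:,None]
def bydepth(c,px):
    p,M=campose(c);px=np.atleast_2d(px);s=slopes(c,px)
    z=np.array([c["z_map"][int(v),int(u)] for u,v in px])
    return p+(np.c_[s,np.ones(len(s))]*z[:,None])@M.T
E
python3 - <<'E'
from h import *
for n in("top","side"):
    c=cap(n,n+'1.png'); print(n,c["position"],c["orientation"],c["k1"],c["intrinsics"])
print(manip.state())
E
```

```text
pics
top [0.44660171 0.01686101 1.11836992] [-2.12909473  2.16987365 -0.18554447] -0.05694750961120921 [[426.70103459   0.         284.83507546]
 [  0.         426.70103459 207.08552815]
 [  0.           0.           1.        ]]
side [ 0.46836097 -0.86535456  1.1390985 ] [-2.45021179  0.21732423 -0.05389494] -0.10099423965119783 [[465.95918719   0.         281.85604525]
 [  0.         465.95918719 207.13545669]
 [  0.           0.           1.        ]]
{'clock': 0.1, 'joint_pos': array([ 1.18109398e+00,  2.64638859e-01,  1.60522372e+00,  1.18247751e-05,
        1.27373292e+00, -3.68885632e-02]), 'joint_velocities': array([ 0.00039835, -0.00238767, -0.00339295, -0.00010397, -0.00070661,
       -0.00080217]), 'tau': array([-2.54238403e-04, -5.03619003e+01, -3.58070648e+01,  7.30568427e-02,
        2.32746557e-02, -4.35005666e-05]), 'tool_pos': array([0.23296635, 0.63278459, 0.21464623]), 'tcp_rot': array([-5.51257440e-01, -3.09240637e+00,  3.07058652e-03]), 'contact_force': array([-1.27103121,  0.46638641, -0.58758429]), 'moment': array([-0.01741865,  0.01576412, -0.07414195]), 'grasp_force': 0.0, 'gripper_width': 0.08805991328135475}
```

View pics/top1.png

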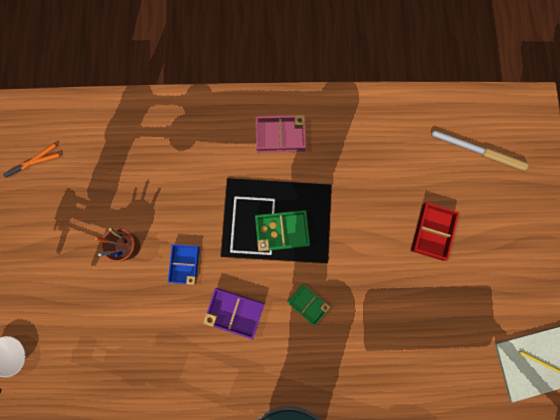

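View pics/side1.png

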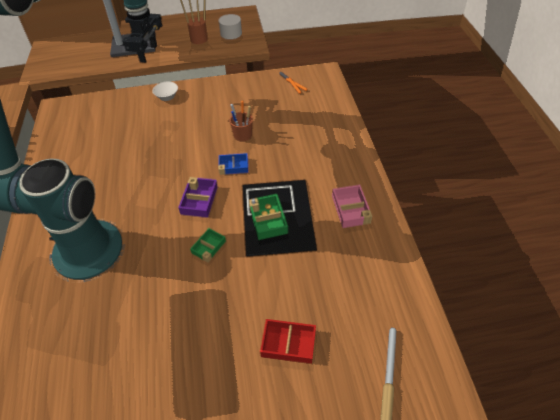

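The top view has world +x up and +y left. The board is centred near (277,220), with the outline on its left at (232–273, 197–253). The target green tray is centred near (283,231) with its post at (263,244), and its empty half is on the right. The pot is at (118,243) and the red tray at (436,231), both clear of the swing. Next I'll measure the board and the tray.

```bash
cat >> h.py <<'E'
def biggest(m,near):
    m=cv2.morphologyEx(m.astype(np.uint8),cv2.MORPH_CLOSE,np.ones((9,9)))
    cs,_=cv2.findContours(m,cv2.RETR_EXTERNAL,cv2.CHAIN_APPROX_NONE)
    return min((q for q in cs if cv2.contourArea(q)>900),key=lambda q:np.hypot(*(np.array(cv2.minAreaRect(q)[0])-near)))
def rectw(c,con,z):
    P=onplane(c,con.reshape(-1,2),z)[:,:2].astype(np.float32)*1000
    (cx,cy),wh,a=cv2.minAreaRect(P)
    return np.array([cx,cy]),wh,a
def greenmask(c):
    h=cv2.cvtColor(c["image"],cv2.COLOR_BGR2HSV)
    return (h[...,0]>45)&(h[...,0]<85)&(h[...,1]>90)&(h[...,2]>35)
def whitebox(c,z=.008):  # white outline pixels -> world points mm
    h=cv2.cvtColor(c["image"],cv2.COLOR_BGR2HSV)
    m=(h[...,1]<60)&(h[...,2]>130); m[:185]=0;m[262:]=0;m[:,:222]=0;m[:,282:]=0
    v,u=np.nonzero(m); return onplane(c,np.c_[u,v],z)[:,:2]*1000
E
python3 - <<'E'
from h import *
c=cap("top"); im=c["image"]
h=cv2.cvtColor(im,cv2.COLOR_BGR2HSV)
m=(im.max(2)<28)|greenmask(c)|((h[...,1]<60)&(h[...,2]>130)); m[:170]=0;m[272:]=0;m[:,:212]=0;m[:,340:]=0
print("board",rectw(c,biggest(m,(277,220)),.008))
g=biggest(greenmask(c),(283,231)); print("tray",rectw(c,g,.043))
W=whitebox(c); print("white",W.min(0),W.max(0),rectw(c,biggest(m*0+1,(0,0)),0)[1] if 0 else len(W))
# post top: bright small blob near (263,244)
print(cv2.minAreaRect(W.astype(np.float32)))
big=cv2.resize(im[170:270,210:345],None,fx=5.5,fy=5.5,interpolation=cv2.INTER_CUBIC); cv2.imwrite('pics/crop1.png',big)
print(bydepth(c,[(263,244),(300,245),(308,230),(325,200),(295,228)]))
s=cap("side");cv2.imwrite('pics/crops.png',cv2.resize(s["image"][170:260,230:330],None,fx=6,fy=6,interpolation=cv2.INTER_CUBIC))
E
```

```text
board (array([585.58978271,  17.23973083]), (274.83648681640625, 205.87852478027344), 85.44652557373047)
tray (array([554.24633789,   4.37884521]), (94.74694061279297, 132.8001708984375), 4.746194362640381)
white [496.56865318  23.02514396] [648.1493663 139.2043383] 325
((572.86865234375, 81.2098617553711), (107.317138671875, 147.54396057128906), 85.58041381835938)
[[ 0.51961516  0.05197576  0.05432868]
 [ 0.51635287 -0.04094501  0.03910603]
 [ 0.55707671 -0.06450743  0.00851523]
 [ 0.63683736 -0.11248092  0.00266283]
 [ 0.56249459 -0.0304418   0.01299352]]
```

View pics/crop1.png

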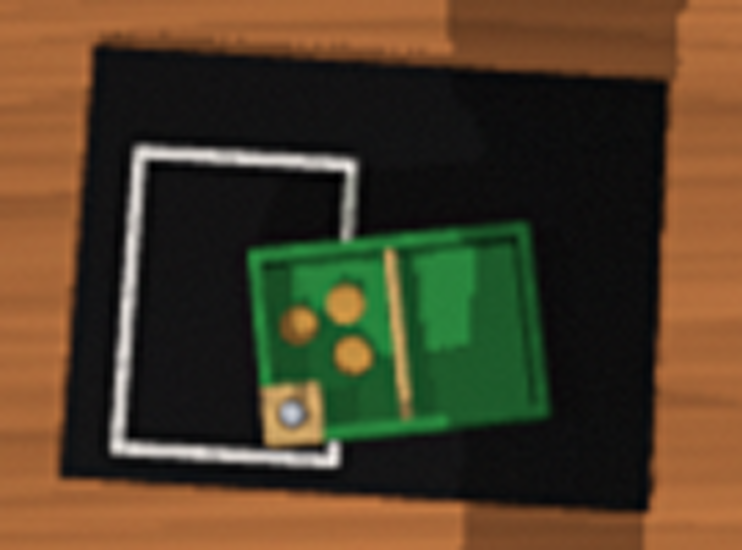

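View pics/crops.png

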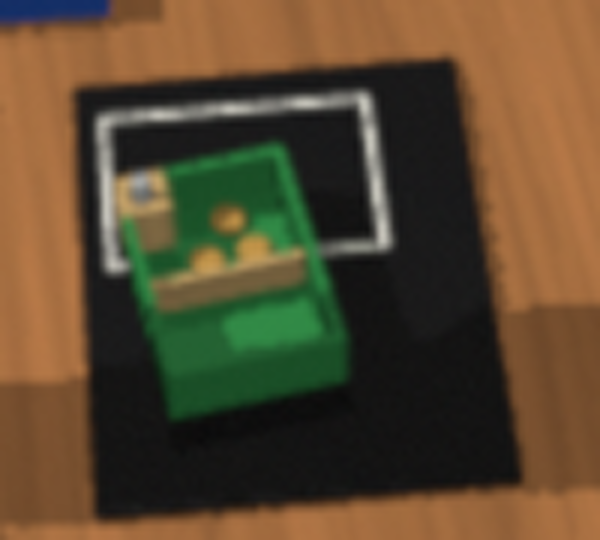

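The measurements agree: the board is at -4.5°, and the post comes out at about (518.6, 52.8) mm by three routes. The tray x axis is at -85.3°, and the centre predicted from that is within 1 mm of the measured one. Next I'll plan the arc, with shut fingers inside the empty half pressing on the +y wall near the free corner.

```bash
cat >> h.py <<'E'
POST=np.array([.5186,.0528]); TGT=-4.5; FLIP=0
def pose(th,tx,ty,z,flip=None):
    a=np.radians(th);q=POST+np.array([[np.cos(a),-np.sin(a)],[np.sin(a),np.cos(a)]])@np.array([tx+.052,ty+.032])
    f=np.radians(th+90+180*(FLIP if flip is None else flip))
    M=np.array([[np.cos(f),np.sin(f),0],[np.sin(f),-np.cos(f),0],[0,0,-1]])
    return np.r_[q,z],R.from_matrix(M).as_rotvec()
E
python3 - <<'E'
from h import *
for fl in(0,1):
    for th in(-85.25,-45,-4.5):
        p,r=pose(th,.037,.018,.019,fl); q=inverse_kinematics(p,r); print(fl,th,p,None if q is None else np.round(q,2))
E
```

```text
0 -85.25 [ 0.57579821 -0.03175392  0.019     ] [-0.1   0.28  1.98 -0.    0.88  1.39]
0 -45 [0.61688784 0.02522284 0.019     ] [ 0.    0.34  1.89 -0.    0.9   0.79]
0 -4.5 [0.6112486  0.09566301 0.019     ] [ 0.11  0.35  1.89 -0.    0.9   0.19]
1 -85.25 [ 0.57579821 -0.03175392  0.019     ] [-0.1   0.28  1.98 -0.    0.88 -1.75]
1 -45 [0.61688784 0.02522284 0.019     ] [ 0.    0.34  1.89 -0.    0.9  -2.36]
1 -4.5 [0.6112486  0.09566301 0.019     ] None
```

Run:
```python
from h import *
manip.set_gripper(0.0,20)
p,r=pose(-85.25,.037,.017,.20); manip.move_pose(p,r)
p,r=pose(-85.25,.037,.017,.06); manip.move_linear(p,rate=.2)
p,r=pose(-85.25,.037,.017,.019); manip.move_linear(p,rate=.08)
s=manip.state(); print(s["clock"],s["tool_pos"],s["contact_force"],s["gripper_width"])
cap("side","in.png")
for th,ty in [(-85.25,.024),(-80,.029)]+[(t,.031) for t in np.linspace(-72,-10,8)]:
    p,r=pose(th,.037,ty,.019); manip.move_linear(p,rate=.07,rot=r)
    s=manip.state(); print(round(th),round(s["clock"],2),np.round(s["tool_pos"]-p,4),np.round(s["contact_force"],1))
a=cap("side","mid_s.png")["image"];b=cap("top","mid_t.png")["image"]
f=lambda i:cv2.resize(i,None,fx=4,fy=4,interpolation=cv2.INTER_CUBIC)
cv2.imwrite('pics/mid.png',np.hstack([f(a[160:260,230:330]),f(b[170:270,215:315])]))
```

```text
5.65 [ 0.57452184 -0.03181345  0.01848804] [-0.15312332 -0.46093243 -0.21146604] 0.0003479550896018696
-85 5.95 [ 0.0013 -0.0001  0.0007] [-0.2  0.2 -0.2]
-80 6.3 [-0.      0.0001 -0.0001] [ 0.   0.1 -0.1]
-72 6.69 [-0.0004 -0.0001 -0.0002] [-2.6  0.1 -0.2]
-63 7.08 [ 0.0003 -0.0003  0.0001] [0.3 0.1 0.1]
-54 7.47 [ 0.0003 -0.0003  0.0002] [ 0.2 -0.2 -0. ]
-45 7.87 [ 0.0001 -0.0002  0.0001] [-0.7 -0.6 -0.3]
-37 8.26 [ 0.0001 -0.0002  0.    ] [-0.1 -0.2 -0. ]
-28 8.65 [ 0.0001 -0.0002  0.    ] [ 0.1 -0.4  0.4]
-19 9.04 [ 0.0001 -0.0002 -0.    ] [-0.5 -0.1  0.4]
-10 9.43 [ 0.0001 -0.0003  0.    ] [-0.2  0.1  0.8]
```

View pics/mid.png

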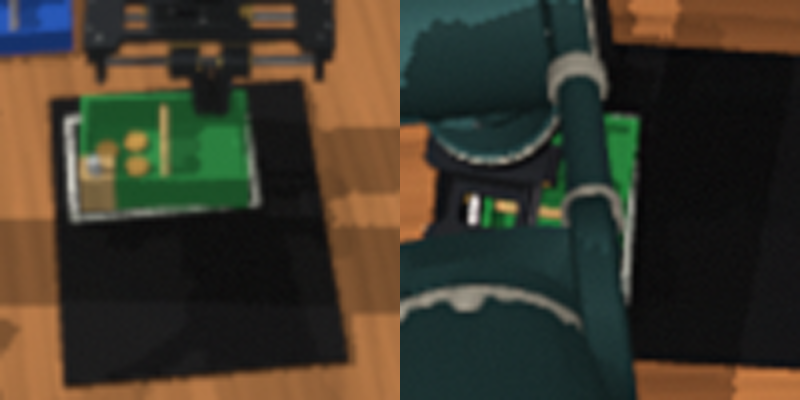

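The side view shows the tray still on its post, almost inside the outline. The arm hides it from above, so I'll back off and measure.

```bash
cat >> h.py <<'E'
def away():
    s=manip.state(); p=s["tool_pos"]; manip.move_linear([p[0],p[1],.2],rate=.25)
    manip.move_pose([.5,-.27,.24],s["tcp_rot"])
def check(n):
    c=cap("top"); print("tray",rectw(c,biggest(greenmask(c),(253,225)),.043),manip.state()["clock"])
    d=cap("side"); print("side",rectw(d,biggest(greenmask(d),(270,203)),.043))
    f=lambda i:cv2.resize(i,None,fx=4,fy=4,interpolation=cv2.INTER_CUBIC)
    cv2.imwrite('pics/'+n,np.hstack([f(d["image"][160:260,230:330]),f(c["image"][170:270,215:315])]))
E
python3 - <<'E'
from h import *
p,r=pose(-10,.037,.014,.019); manip.move_linear(p,rate=.08)
away(); check('c2.png')
E
```

```text
tray (array([575.5135498 ,  75.44499969]), (93.81380462646484, 134.3933563232422), 81.76752471923828) 12.2167Traceback (most recent call last):
  File "<stdin>", line 3, in <module>
  File "h.py", line 50, in check
    d=cap("side"); print("side",rectw(d,biggest(greenmask(d),(270,203)),.043))
                                        ~~~~~~~^^^^^^^^^^^^^^^^^^^^^^^^
  File "h.py", line 27, in biggest
    return min((q for q in cs if cv2.contourArea(q)>900),key=lambda q:np.hypot(*(np.array(cv2.minAreaRect(q)[0])-near)))
ValueError: min() iterable argument is empty
```

The tray is at -8.2° and the target is -4.5°, with the tray leading the tool by 1.8°. I'll push gently to a tool angle of -6.3° and look again.

```bash
sed -i 's/d=cap("side"); print.*/d=cap("side")/' h.py
python3 - <<'E'
from h import *
p,r=pose(-10,.037,.014,.2); manip.move_pose(p,r)
p,r=pose(-10,.037,.014,.05); manip.move_linear(p,rate=.2)
p,r=pose(-10,.037,.014,.019); manip.move_linear(p,rate=.08)
p,r=pose(-10,.037,.029,.019); manip.move_linear(p,rate=.05)
p,r=pose(-6.3,.037,.031,.019); manip.move_linear(p,rate=.02,rot=r)
p,r=pose(-6.3,.037,.014,.019); manip.move_linear(p,rate=.08)
away(); check('c3.png')
E
```

```text
tray (array([574.51611328,  78.65751648]), (91.41459655761719, 134.20697021484375), 84.84920501708984) 18.825
```

View pics/c3.png

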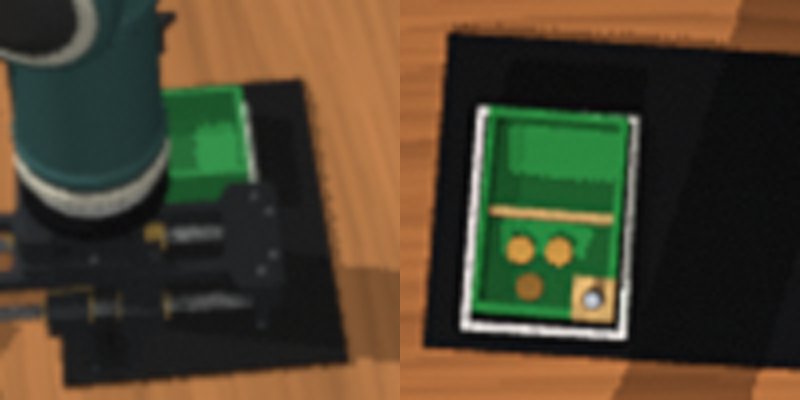

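It now sits inside the outline, on its post (at about (593,298) in the right half). The angle is -5.15° against about -4.5°, so one more 0.65° nudge squares it. There is plenty of time left.

Run:
```python
from h import *
p,r=pose(-6.3,.037,.014,.2); manip.move_pose(p,r)
p,r=pose(-6.3,.037,.014,.05); manip.move_linear(p,rate=.2)
p,r=pose(-6.3,.037,.014,.019); manip.move_linear(p,rate=.08)
p,r=pose(-6.3,.037,.029,.019); manip.move_linear(p,rate=.05)
p,r=pose(-5.6,.037,.031,.019); manip.move_linear(p,rate=.015,rot=r)
p,r=pose(-5.6,.037,.014,.019); manip.move_linear(p,rate=.08)
away(); check('c4.png')
```

```text
tray (array([574.30725098,  78.8875885 ]), (90.78729248046875, 134.51376342773438), 85.34500885009766) 25.2167
```

View pics/c4.png

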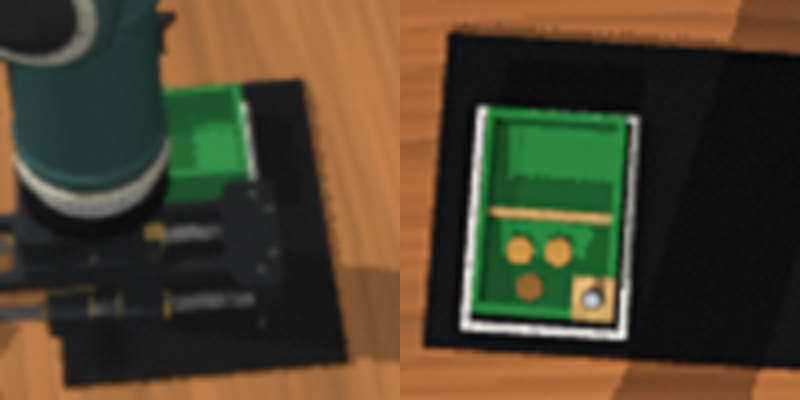

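The tray is at -4.65° against about -4.5°, inside the outline and on its post, with the discs in place and the arm clear. I'm handing it in.

```bash
python3 -c "
from h import *
print(order.close_job())"
```

```text
the job is handed in; nothing more can be done
None
```

The green tray was swung a quarter turn counter-clockwise about its post and handed in at about 25 s of the 38 s allowed: inside the white outline, within about 0.2° of square by the top camera, with the discs still inside and the red tray and pot untouched.

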